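# Lock the dosing drum with its cross pin

## Robot

A 6-joint arm with a two-finger parallel gripper is mounted at the origin on the work surface. World frame = base frame: x ahead of the robot, y to its left, z up, the work surface at z = 0. Lengths are in mm, angles in rad, forces in N, time in s.
With the tool pointing down it reaches from about 275 to 975 mm from the base axis. Payload 8.4 kg.
Tool frame: the origin (TCP) lies between the finger pads; the fingertips stand 22 mm ahead of it and the grasp point (between the pads) lies 3 mm ahead of it (manip.tcp_to_tips is the distance from the TCP to the fingertips, in mm); z points along the fingers, y is the line along which they close (so a half turn about z gives the same grasp; the last joint's range is limited). The gripper opens to 92 mm and grips with 3 to 60 N. Pads are 20 mm wide; open, the fingers measure 128 mm over their backs; the gripper's body (75 mm by 189 mm) begins 69 mm behind the grasp point.
Start: joints at [1.241, 0.353, 1.633, -0, 1.155, -0.002], TCP at [201.224, 591.724, 236.583] pointing down, gripper open.
Joint ranges: [-2.63, 2.63], [-0.92, 2.1], [0.06, 2.66], [-1.3, 4.44], [0, 2.69], [-3.02, 3.02]. Speed limits (rad/s): [2.22, 2.22, 2.79, 3.14, 3.14, 3.14].

## Interface

Orientations are given as a rotation vector (axis times angle).
In Python, from plant import manip gives the robot as it stands. Calls block until the motion is done:
- manip.goto(position, orientation): joint-space move of the TCP to a pose.
- manip.move_straight(position, attitude=None, v=150, until_force=None): straight line of the TCP; attitude=None keeps the orientation; v is the mean speed in mm/s. With until_force (N) it stops when the force on the tool has changed by that much, and returns True; else False.
- manip.move_j(angles): joint-space move.
- manip.release() and manip.close(grasp_force=None): open the fingers fully, or close them until they stop; grasp_force is the grip in N (None keeps the last).
- manip.wait(seconds).
- manip.solve_ik(position, orientation): joint angles nearest the present ones, or None.
- manip.get_image(name): name is "scene" or "side" or "wrist"; returns the picture (420x560x3 uint8, red, green, blue); there is no depth.
- manip.get_calibration(name): a dict with "fovy" (degrees; the focal length in pixels is half the picture's height over the tangent of half this angle, whatever the lens; pixels are square), "cx", "cy" (the principal point, pixels), "dist" ([k1, k2, p1, p2, k3] as OpenCV has them; the pictures are not rectified), "T" (4x4, takes a point from camera to world coordinates). Camera axes: x right, y up, looking along -z (the intrinsics and any distortion apply to the point x, -y, -z); pixel columns grow to the right and rows downward; lengths in mm; the calibration is good to about 2 mm. A picture is of the moment at which its call begins: read the wrist's pose just before it. get_calibration takes no time and is no camera call; for the wrist camera it gives the pose at the moment of the call.
A pose or a line that the arm cannot do raises manip.IKError and nothing moves.
- manip.hand_in(): hands the job in; it is judged then, once.
Trained networks look in the newest picture that a camera, given by its name, has taken for a name from the list of things; names that differ only in an ending like _2 or _b are one class to them, and where a whole thing is asked for, a point or a joint stands for the part that bears it (a point fixed in the world has none). Each returns a list of dicts, best first, with "confidence" (0 to 1); they miss things now and then, are a little off and sometimes report something else, mostly with a low value. They report only what shows in the picture. A call takes as long as a camera call.
- manip.masks_of(thing, camera): "mask" (420x560 bool, what is visible of it) and "rect" ([left, top, right, bottom] in pixels, round what is visible of it).
Readings, each from a call of its own:
- manip.read_clock(): time.
- manip.read_joints(): joint angles.
- manip.read_joint_vel(): joint speeds.
- manip.read_effort(): joint torques, N m.
- manip.read_tool_pos(): TCP position.
- manip.read_tcp_rot(): TCP orientation.
- manip.read_ft_force(): force on the tool from outside, world axes, zero at the start.
- manip.read_ft_torque(): the same for the moment, N m.
- manip.read_gripper_width(): opening from 0.0 (shut) to 1.0 (fully open).
- manip.read_gripper_force(): force on a finger pad.
Only numpy, scipy, OpenCV 4.12 (cv2) and the standard library are available. Lean on these libraries where they do the work, as an engineer would, in place of code of your own. Each camera call takes 0.05 s, during which the arm holds its last target. There are 200 camera calls.

## Task

Lock the dosing drum for cleaning: take the yellow-knobbed locking pin out of the white rack and stand it in the hole on top of the drum's white bearing block, where it comes to rest on the shaft inside. Then turn the drum by its blue crank handle, away from the robot, until the pin drops into the hidden cross-hole of the shaft, and push the pin fully home, its knob down on the block. Leave everything else where it is.

Things in the scene. Friction and masses are not known exactly. Their poses are not given: they have to be found in the camera images.
- pin_knob (a point): Centre of the locking pin's yellow knob (34 mm diameter, 40 mm tall; grip it here). z runs up the pin. The steel shank below is 16 mm thick, 93 mm long, its foot bevelled 4 mm; the foot is 113 mm below this point, the knob's top 20 mm above it. 0.15 to 0.22 kg. It starts upright in one of the rack's three pockets, foot 10 mm above the table.
- rack: White block fixed to the table, 200 mm (its x) by 75 mm (its y) by 60 mm high, with three 20 mm wide, 50 mm deep pockets in a row along its x at -65, 0 and +65 mm. Origin: centre of its underside. Pin, nozzle and tamper stand in its pockets, in any order.
- lock_mouth (a point): Centre of the mouth of the upright hole (19 mm wide, 4 mm bevel at the rim) in the flat top of the dosing unit's white bearing block (78 by 60 mm), 155 mm above the table. z up, y along the drum shaft towards the drum, x across it, away from the robot. The shaft axis lies 55 mm below this point. With the pin fully home, pin_knob is 20 mm above this point.
- crank_grip (a point): Point on the axis of the crank's blue handle bar (22 mm thick, 100 mm long, parallel to the shaft), 115 mm from the hole along -y of lock_mouth. It moves on an 80 mm circle about the shaft axis, straight above it at joint value 0, needs about 1.5 N and stays where it is left. Grip or straddle it from above, fingers closing across the bar.
- crank (a joint): Crank angle in rad: 0 with the handle straight above the shaft, positive leaning away from the robot (+x of lock_mouth), stops at -1.1 and +1.1. It starts between -1.0 and -0.8. The cross-hole comes upright at an unknown angle between -0.4 and +0.7 (new every time, cannot be seen); the pin drops within about 0.13 rad either way.
- nozzle_mid (a point): Middle of a dark steel filling nozzle, 130 mm tall and 34 mm wide at its head, standing in a rack pocket. Bystander.
- tamper_mid (a point): Middle of a black-knobbed tamper, 138 mm tall, knob 34 mm wide, standing in a rack pocket. Bystander.
- jar_mid (a point): Middle of a clear jar with a blue cap, 68 mm wide, 100 mm tall. Bystander.
- can_mid (a point): Middle of a closed steel can with a blue band, 72 mm wide, 110 mm tall. Bystander.
- puck_mid (a point): Middle of a white plastic puck, 56 mm wide, 22 mm tall. Bystander.
- wrench_grip (a point): Handle of a steel wrench, 180 mm long, lying on the table. Bystander.
- doser: Dosing unit fixed to the table, turned by up to 0.25 rad; origin on the table 155 mm under lock_mouth. A pin stood in its hole stops on the 44 mm thick shaft, foot 33 mm below the mouth, knob 60 mm above the block. When the shaft's 22 mm cross-hole comes upright the pin drops about 30 mm, locks the shaft and lands on a stiff plug; the last 30 mm takes a steady push of about 7 to 15 N.

How it is judged (in metres and radians):
On the way, in this order (a step that is already met when the one before it is completed fails the run):
1. the pin stands in the hole of the bearing block, on the shaft (horizontal distance between pin_knob and lock_mouth below 0.012 m and z of pin_knob in the frame of lock_mouth below 0.09 m and contact force between pin and the fingers below 0.1 N), for 0.1 s.
2. the shaft has been turned and the pin has dropped into its cross-hole (horizontal distance between pin_knob and lock_mouth below 0.012 m and z of pin_knob in the frame of lock_mouth below 0.06 m), for 0.1 s.
At the end, for the whole second after the job is handed in: The pin is through the shaft and fully home: upright (within 0.1 rad) and centred in the hole of the bearing block (within 5 mm), the underside of its knob within 3.5 mm of the block's top, at rest (horizontal distance between pin_knob and lock_mouth below 0.005 m and z of pin_knob in the frame of lock_mouth below 0.0235 m and angle between pin_knob's own z axis and vertical below 0.1 rad and linear speed of pin below 0.02 m/s); the robot touches nothing.
It fails at once if a bystander (nozzle, tamper, jar, can, puck, wrench) is moved by more than 30 mm (distance of any of nozzle_mid, tamper_mid, jar_mid, can_mid, puck_mid, wrench_grip from where it was at the start of the episode above 0.03 m).
It also fails if it takes over 72 s, if anything falls off the work surface, if the arm or the gripper's body presses on something with over 40 N, if the wrist force passes 120 N, or if a joint passes its speed limit or range.

## Working session

There is one attempt and no reset: what is moved stays moved. The work goes in short steps, each a Python script; the robot and the scene stay as the last script left them, time stands still between calls to the robot, and variables do not carry over. Pictures are saved under pics/ and viewed, at most 10 in all, crops included, and the job is handed in when it is done.

```bash
ls; mkdir -p pics
cat > h.py <<'E'
import numpy as np, cv2
from plant import manip
def K(c):
    f=210/np.tan(np.radians(c["fovy"])/2)
    return np.array([[f,0,c["cx"]],[0,f,c["cy"]],[0,0,1.]])
def ray(name,uv,c=None):
    c=c or manip.get_calibration(name)
    p=cv2.undistortPoints(np.array([[uv]],float),K(c),np.array(c["dist"],float))[0,0]
    T=np.array(c["T"]); d=T[:3,:3]@np.array([p[0],-p[1],-1]); return T[:3,3],d/np.linalg.norm(d)
def onz(name,uv,z,c=None):
    o,d=ray(name,uv,c); return o+d*(z-o[2])/d[2]
def proj(name,P,c=None):
    c=c or manip.get_calibration(name); T=np.array(c["T"])
    q=(np.atleast_2d(P)-T[:3,3])@T[:3,:3]; q=q*[1,-1,-1]
    return cv2.projectPoints(q.astype(float),np.zeros(3),np.zeros(3),K(c),np.array(c["dist"],float))[0][:,0]
def tri(r):
    A=sum(np.eye(3)-np.outer(d,d) for o,d in r);b=sum((np.eye(3)-np.outer(d,d))@o for o,d in r)
    return np.linalg.solve(A,b)
def save(im,n): cv2.imwrite("pics/"+n,im[:,:,::-1])
E
python3 - <<'E'
from h import *
ims=[]
for n in ["scene","side"]:
    im=manip.get_image(n).copy(); save(im,n+".png")
    c=manip.get_calibration(n);print(n,np.round(c["T"],2).tolist(),c["fovy"],c["dist"])
    for t in ["pin_knob","rack","doser","crank_grip","nozzle_mid","tamper_mid","jar_mid","can_mid","puck_mid","wrench_grip"]:
        for d in manip.masks_of(t,n)[:2]:
            m=d["mask"]; ys,xs=np.nonzero(m); print(t,round(d["confidence"],2),np.round(d["rect"]),round(xs.mean(),1),round(ys.mean(),1),m.sum())
E
```

```text
pics
scene [[-0.57, -0.69, 0.45, 1057.44], [0.82, -0.47, 0.32, 227.95], [-0.01, 0.55, 0.83, 963.9], [0.0, 0.0, 0.0, 1.0]] 49.219096178029076 [-0.06199922  0.          0.          0.          0.        ]
pin_knob 0.74 [206. 145. 221. 175.] 213.7 159.5 321
rack 0.64 [187. 144. 248. 222.] 218.0 184.7 2254
doser 0.79 [306. 166. 464. 342.] 382.5 266.2 11407
crank_grip 0.78 [310. 167. 448. 306.] 392.4 252.6 4620
nozzle_mid 0.52 [195. 169. 208. 196.] 200.4 181.7 274
tamper_mid 0.59 [218. 129. 233. 161.] 227.1 141.2 230
tamper_mid 0.17 [177. 242. 202. 266.] 190.7 253.5 421
jar_mid 0.72 [198. 263. 233. 308.] 214.8 285.1 1164
can_mid 0.98 [274. 301. 306. 350.] 289.2 323.9 1390
puck_mid 0.55 [178. 240. 204. 270.] 190.7 253.8 470
wrench_grip 0.67 [274. 181. 316. 225.] 295.6 201.7 466
wrench_grip 0.46 [306. 168. 466. 341.] 382.7 266.4 11425
side [[0.98, 0.14, -0.14, 537.3], [-0.2, 0.72, -0.66, -525.85], [0.01, 0.68, 0.74, 641.54], [0.0, 0.0, 0.0, 1.0]] 57.008963157198856 [-0.10044149  0.          0.          0.          0.        ]
pin_knob 0.69 [251. 334. 275. 375.] 263.1 350.8 700
pin_knob 0.62 [191. 324. 334. 420.] 263.1 377.6 6363
rack 0.85 [193. 320. 336. 420.] 263.4 377.7 6218
rack 0.7 [181. 101. 248. 223.] 214.1 153.8 3061
doser 0.56 [184.  97. 270. 239.] 223.9 176.2 8850
crank_grip 0.82 [181. 101. 252. 224.] 214.6 153.5 3073
crank_grip 0.65 [253. 335. 277. 374.] 263.4 350.7 696
nozzle_mid 0.78 [292. 327. 322. 355.] 306.5 340.6 590
nozzle_mid 0.74 [191. 321. 334. 420.] 263.3 377.5 6454
tamper_mid 0.64 [205. 348. 224. 389.] 217.3 366.2 659
jar_mid 0.76 [350. 219. 392. 278.] 371.0 246.0 1844
jar_mid 0.2 [183.  98. 250. 224.] 213.9 154.0 3043
can_mid 0.8 [315. 155. 356. 206.] 334.8 179.4 1647
puck_mid 0.89 [348. 299. 386. 331.] 366.4 314.2 898
wrench_grip 0.63 [163. 269. 258. 303.] 208.8 284.7 977
```

```bash
python3 -c "from plant import manip;print(manip.read_tcp_rot(),manip.read_clock())"
```

```text
[-5.12556958e-01 -3.09949790e+00  6.84980687e-05] 1.1
```

View pics/scene.png

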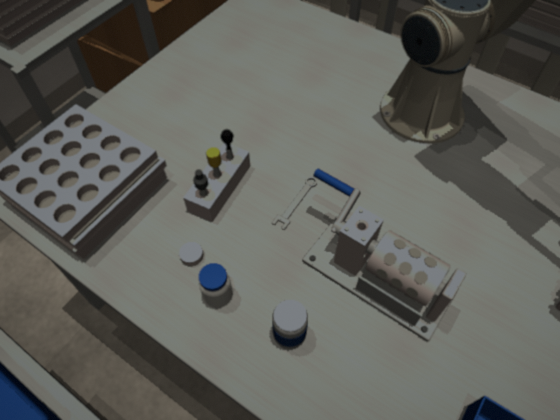

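View pics/side.png

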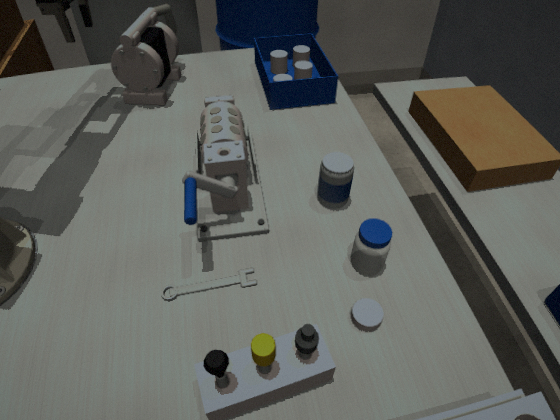

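Scene: the yellow knob is the middle one in the rack at about (214,159), the block hole at about (362,226) and the blue handle at about (334,182). Side: knob (263,351), hole (224,153), handle (190,200).

Run:
```python
from h import *
def both(a,b): 
    p=tri([ray("scene",a),ray("side",b)]); return np.round(p,1)
print("knob",both((213.7,157.5),(263.1,350.8)),onz("scene",(213.7,157.5),123),onz("side",(263.1,350.8),123))
print("mouth",both((362,226),(224,153)),onz("scene",(362,226),155),onz("side",(224,153),155))
print("jar",both((215,283),(371,246)),"can",both((289,324),(335,180)))
print("nozz",both((200.4,181.7),(306.5,340.6)),"tamp",both((227.5,137),(217,362)))
print("handle",both((334,182),(190,200)))
for n,bx,s in [("scene",(290,150,480,350),4),("side",(160,80,290,250),4)]:
    im=cv2.imread(f"pics/{n}.png")[bx[1]:bx[3],bx[0]:bx[2]]
    cv2.imwrite(f"pics/{n}_c.png",cv2.convertScaleAbs(cv2.resize(im,None,fx=3.5 if n=="side" else 3,fy=3.5 if n=="side" else 3,interpolation=cv2.INTER_CUBIC),alpha=1.5))
a=cv2.imread("pics/scene_c.png");b=cv2.imread("pics/side_c.png");print(a.shape,b.shape)
# yellow/blue blobs
for n in ["scene","side"]:
    h=cv2.cvtColor(cv2.imread(f"pics/{n}.png"),cv2.COLOR_BGR2HSV)
    m=cv2.inRange(h,(100,120,60),(130,255,255))
    k,_,st,ce=cv2.connectedComponentsWithStats(m)
    for i in range(1,k):
        if 100<st[i,4]<3000: print(n,st[i],ce[i])
```

```text
knob [ 557.5 -320.2  119.7] [ 559.58232614 -318.07124481  123.        ] [ 557.19038416 -321.38836953  123.        ]
mouth [545.6  74.7 148.2] [549.02798444  76.22427423 155.        ] [546.16966453  65.75755981 155.        ]
jar [ 793.7 -134.8   53.4] can [778.6  49.9  54.3]
nozz [ 622.6 -310.3  101.4] tamp [ 493.8 -327.6  129.9]
handle [474.  -35.4 141.7]
(600, 570, 3) (595, 455, 3)
scene [314 169  39  26 290] [333.57931034 181.36551724]
scene [199 264  28  25 552] [212.28623188 276.01086957]
scene [   0  372   47   48 1190] [ 15.9092437 403.3789916]
scene [474 397  50  23 159] [489.71069182 410.03144654]
side [215  25  40  23 146] [233.44520548  40.78767123]
side [253  37  23  46 199] [265.76884422  65.37688442]
side [285  58  41  23 240] [301.14166667  70.44166667]
side [184 177  12  43 452] [189.8340708 198.3340708]
side [360 219  32  25 636] [375.54402516 231.04245283]
```

```bash
python3 -c "
import cv2,numpy as np
a=cv2.imread('pics/scene_c.png');b=cv2.imread('pics/side_c.png')
a=cv2.resize(a[:,:330],None,fx=.99,fy=.99)
H=max(a.shape[0],b.shape[0]);p=lambda i:cv2.copyMakeBorder(i,0,H-i.shape[0],0,0,0)
c=np.hstack([p(a),p(b)]);print(a.shape,c.shape);cv2.imwrite('pics/crops.png',c)"
```

```text
(594, 327, 3) (595, 782, 3)
```

View pics/crops.png

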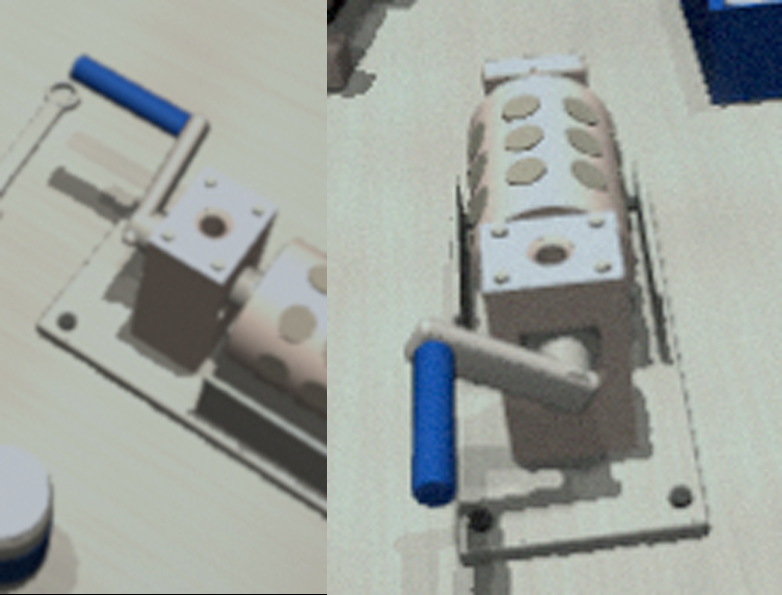

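Pin is in the middle pocket near (558,-320), mouth near (547,72), and the handle is leaning to the robot. Next: wrist views of the block and the rack on the way.

```bash
cat >> h.py <<'E'
from scipy.spatial.transform import Rotation as R
def down(a):  # tool z down, closing axis y at heading a
    y=np.array([np.cos(a),np.sin(a),0]); z=np.array([0,0,-1.]); x=np.cross(y,z)
    return R.from_matrix(np.c_[x,y,z]).as_rotvec()
def best(p,a):
    o=[]
    for b in (a,a+np.pi):
        q=manip.solve_ik(p,down(b))
        if q is not None: o.append((abs(q[5]),b,q))
    return min(o,key=lambda t:t[0])[1:]
E
python3 - <<'E'
from h import *
print(manip.get_calibration("wrist"), down(0))
for p,a in [((520,60,420),0.),((558,-320,300),1.7),((546,72,300),1.7),((475,-40,300),0.)]:
    b,q=best(p,a); print(p,b,np.round(q,2))
b,q=best((500,60,420),0.); manip.goto([500,60,420],down(b))
im=manip.get_image("wrist"); save(im,"w1.png"); c=manip.get_calibration("wrist"); np.save("c1.npy",c,allow_pickle=True)
print(np.round(c["T"],3).tolist(), proj("wrist",[[547,72,155],[475,-36,141]],c), manip.read_clock())
for t in ["pin_knob","doser","crank_grip"]:
    for d in manip.masks_of(t,"wrist")[:2]: print(t,d["confidence"],d["rect"])
E
```

```text
{'fovy': 63.59346445477718, 'cx': 278.8108845875274, 'cy': 212.60322338130516, 'dist': array([-0.01318535,  0.        ,  0.        ,  0.        ,  0.        ]), 'T': array([[ 3.22604032e-01, -9.10737993e-01, -2.57842872e-01,
         1.28710541e+02],
       [ 9.46534003e-01,  3.10362815e-01,  8.80244569e-02,
         6.16496770e+02],
       [-1.42377767e-04, -2.72454090e-01,  9.62168773e-01,
         3.84572633e+02],
       [ 0.00000000e+00,  0.00000000e+00,  0.00000000e+00,
         1.00000000e+00]])} [2.22144147 2.22144147 0.        ]
(520, 60, 420) 0.0 [ 0.11  0.06  1.6  -0.    1.48  0.11]
(558, -320, 300) 4.841592653589793 [-0.52  0.33  1.52 -0.    1.29  0.92]
(546, 72, 300) 4.841592653589793 [ 0.13  0.18  1.72 -0.    1.24  1.57]
(475, -40, 300) 0.0 [-0.09  0.06  1.86 -0.    1.22 -0.09]
[[1.0, -0.0, -0.001, 499.847], [0.001, 0.962, 0.272, 137.292], [0.001, -0.272, 0.962, 567.664], [0.0, 0.0, 0.0, 1.0]] [[317.07359719 172.40335297]
 [260.17562571 250.23076381]] 3.425
pin_knob 0.64 [302.5, 376.5, 328.3, 413.8]
doser 0.59 [248.6, 0.0, 373.0, 286.3]
doser 0.47 [421.2, 253.9, 486.2, 317.4]
crank_grip 0.97 [245.4, 0.0, 364.3, 287.9]
```

View pics/w1.png

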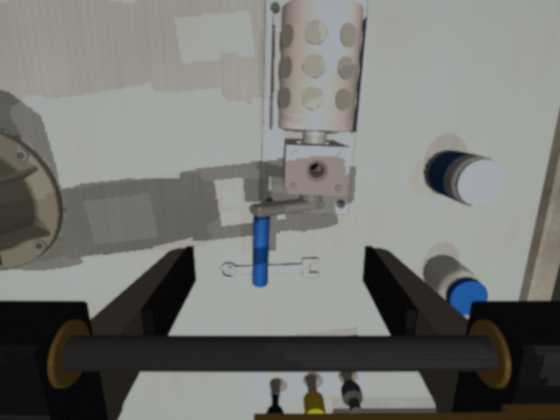

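Wrist view: the hole is at about (317,169), handle running from (262,213) to (260,287), crank leaning toward the robot; nothing but the wrench is near.

Run:
```python
from h import *
c=np.load("c1.npy",allow_pickle=True).item()
rgb=cv2.imread("pics/w1.png"); h=cv2.cvtColor(rgb,cv2.COLOR_BGR2HSV)
# hole: dark blob near 317,169
g=cv2.cvtColor(rgb,cv2.COLOR_BGR2GRAY)[150:190,298:338]; m=(g<60).astype(np.uint8)
k,_,st,ce=cv2.connectedComponentsWithStats(m); print(st[1:],ce[1:]+[298,150])
print(g[8:32:2,8:32:2])
m=cv2.inRange(h,(100,120,30),(130,255,255));m[:, :230]=0;m[:,300:]=0;m[300:]=0;m[:200]=0
ys,xs=np.nonzero(m);vx,vy,x0,y0=cv2.fitLine(np.c_[xs,ys].astype(np.float32),cv2.DIST_L2,0,.01,.01).ravel()
print("bar",xs.min(),xs.max(),ys.min(),ys.max(),vx,vy,x0,y0)
top=[x0+vx/vy*(ys.min()-y0),ys.min()];bot=[x0+vx/vy*(ys.max()-y0),ys.max()]
for z in(140,150,160): 
    A,B=onz("wrist",top,z,c),onz("wrist",bot,z,c); print(z,A,B,np.linalg.norm(A-B),np.arctan2(A[0]-B[0],A[1]-B[1]))
o,d=ray("wrist",(317,169),c);print(onz("wrist",(317,169),155,c))
rs=[ray("wrist",(317,169),c),ray("scene",(361.7,225.8)),ray("side",(223.7,152))];print("tri mouth",tri(rs))
a=1.705+np.pi; a=a if a<2*np.pi else a-2*np.pi
P=[530,-325,330]
manip.goto(P,down(4.847))
im=manip.get_image("wrist");save(im,"w2.png");c=manip.get_calibration("wrist")
for t in ["pin_knob","nozzle_mid","tamper_mid","rack"]:
    for d in manip.masks_of(t,"wrist")[:1]:
        ys,xs=np.nonzero(d["mask"]);print(t,d["confidence"],d["rect"],xs.mean(),ys.mean(),onz("wrist",(xs.mean(),ys.mean()),125,c))
h=cv2.cvtColor(im,cv2.COLOR_RGB2HSV);m=cv2.inRange(h,(22,120,60),(36,255,255));n,_,st,ce=cv2.connectedComponentsWithStats(m)
i=1+np.argmax(st[1:,4]);print(st[i],ce[i],onz("wrist",ce[i],143,c),proj("wrist",[558,-320,123],c)); print(manip.read_clock())
```

```text
[[12 13 13 12 63]] [[314.20634921 168.6984127 ]]
[[147 145 136 135 134 133 134 135 134 135 134 134]
 [135 135 133 128 121 116 115 121 128 134 134 134]
 [134 132 121 108  95  82  92 102 109 123 133 135]
 [133 121 100  70  38  29  68  86  94 108 126 134]
 [127 107  70  23  11  34  76  83  76  99 111 131]
 [122 100  46  17  31  66  86  84  63  90 108 128]
 [119  97  61  51  62  76  83  74  59  90 107 126]
 [120 102  67  54  55  55  60  60  62  93 107 127]
 [124 109  84  62  59  61  61  61  79 102 113 130]
 [130 116 104  84  70  65  68  83 103 108 123 134]
 [134 126 114 107 102  99 101 105 111 121 131 134]
 [135 133 127 118 115 114 113 116 125 132 134 134]]
bar 253 268 217 286 0.029989827 -0.9995502 260.24335 250.8034
140 [477.04621533  10.54019186 140.        ] [472.77508512 -90.0853518  140.        ] 100.71614861149602 0.04242032200326969
150 [477.57935342  13.50401414 150.        ] [473.40809446 -84.76861609 150.        ] 98.36111656679356 0.04242032200326986
160 [478.11249151  16.46783641 160.        ] [474.04110381 -79.45188037 160.        ] 96.00608452209103 0.04242032200327006
[546.78083889  76.18278003 155.        ]
tri mouth [546.4980407   74.98353694 150.4348059 ]
pin_knob 0.74 [260.4, 149.9, 293.6, 184.2] 276.82799145299145 166.58333333333334 [ 557.26646847 -318.26597271  125.        ]
nozzle_mid 0.66 [258.4, 83.4, 290.6, 115.6] 276.39165701042873 100.56778679026651 [ 622.27223119 -309.03215476  125.        ]
tamper_mid 0.87 [261.5, 200.7, 295.4, 244.6] 277.2915766738661 224.66198704103672 [ 494.28796125 -327.29842659  125.        ]
rack 0.72 [244.5, 67.5, 309.4, 236.6] 277.3436095054592 148.94386640976236 [ 575.36355704 -316.35333534  125.        ]
[262 150  31  34 837] [277.17084827 166.75149343] [ 559.63393832 -318.37587426  143.        ] [[278.56780237 165.85110036]]
5.3
```

View pics/w2.png

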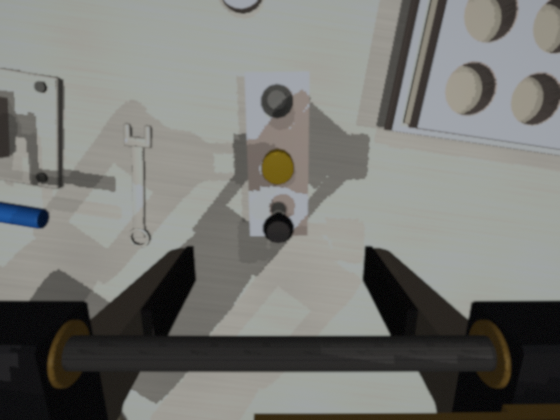

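Wrist view confirms the knob at (277,167) alone between the nozzle and tamper. Grasp, lift, carry and lower now.

Run:
```python
from h import *
a=4.854
k=np.array([558,-318.7])
manip.goto([*k,190],down(a))
print(manip.move_straight([*k,130],v=80,until_force=10))
manip.close(15); print("w",manip.read_gripper_width(),manip.read_gripper_force(),manip.read_ft_force())
manip.move_straight([*k,320],v=150); print("w",manip.read_gripper_width(),manip.read_ft_force())
m=np.array([546.8,75.8])
manip.goto([*m,320],down(a))
print(manip.read_tool_pos(),manip.read_clock())
ims=[]
for n in ["scene","side"]:
    im=manip.get_image(n);p=proj(n,[*m,200])[0].astype(int);ims.append(cv2.resize(im[p[1]-60:p[1]+60,p[0]-50:p[0]+50],None,fx=4,fy=4))
save(np.hstack(ims),"hov.png")
```

```text
False
w 0.3672386681748465 15.000018328428268 [-0.36693305  0.03409493 -0.43055917]
w 0.36653208720976843 [ 0.46544019  0.23440516 -1.79848998]
[547.11907888  74.98775902 319.96683858] 10.6167
```

View pics/hov.png

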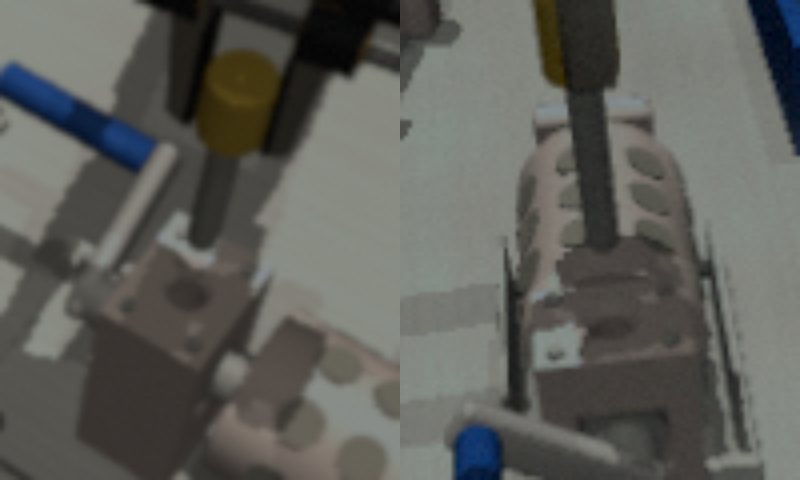

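The pin hangs straight in the fingers above the hole (hole at crop pixel (187,292), foot at (203,243)). Lowering guarded.

Run:
```python
from h import *
m=np.array([546.8,75.8])
manip.move_straight([*m,280],v=120)
hit=manip.move_straight([*m,248],v=40,until_force=6)
p=np.array(manip.read_tool_pos());print(hit,p,manip.read_ft_force(),manip.read_clock())
if p[2]<262:
    manip.release();manip.wait(.3)
    manip.move_straight([p[0],p[1],330],v=150)
    ims=[]
    for n in ["scene","side"]:
        im=manip.get_image(n);q=proj(n,[*m,190])[0].astype(int);ims.append(cv2.resize(im[q[1]-60:q[1]+60,q[0]-50:q[0]+50],None,fx=4,fy=4))
        h=cv2.cvtColor(im,cv2.COLOR_RGB2HSV);mm=cv2.inRange(h,(20,110,40),(36,255,255));_,_,st,ce=cv2.connectedComponentsWithStats(mm);i=1+np.argmax(st[1:,4]);print(n,st[i],ce[i],onz(n,ce[i],215),proj(n,[*m,215]))
    save(np.hstack(ims),"placed.png"); print(manip.read_clock())
```

```text
False [546.96577094  75.81908075 248.20855022] [-1.38328570e-03 -1.41923252e-01 -2.30773256e+00] 12.15
scene [359 192  19  25 349] [367.34097421 203.98567335] [535.41845938  71.13148058 215.        ] [[366.65255614 208.99430578]]
side [211 103  20  28 441] [220.54421769 116.40816327] [548.90825261 102.59110878 215.        ] [[220.68041601 124.68123104]]
14.2083
```

View pics/placed.png

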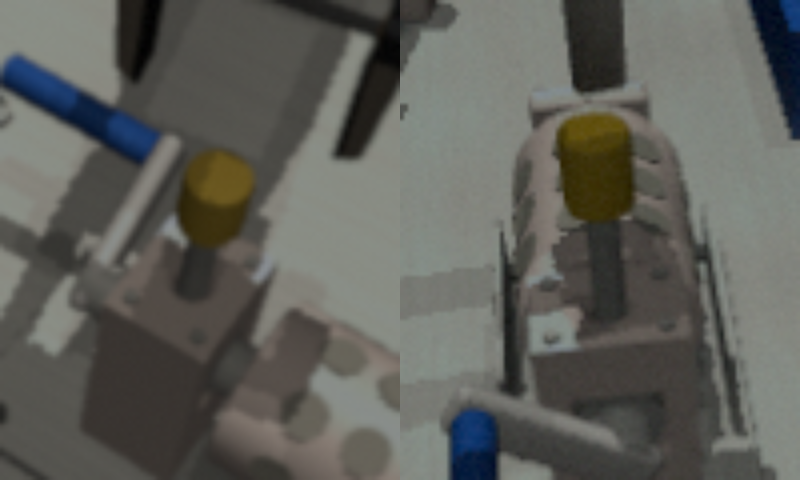

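Run:
```python
from h import *
print(tri([ray("scene",(367.3,204)),ray("side",(220.5,116.4))]))
ims=[]
for n in ["scene","side"]:
        im=manip.get_image(n)
        h=cv2.cvtColor(im,cv2.COLOR_RGB2HSV);mm=cv2.inRange(h,(20,110,40),(36,255,255));_,_,st,ce=cv2.connectedComponentsWithStats(mm);i=1+np.argmax(st[1:,4]);print(n,st[i],ce[i])
```

```text
[548.39943406  75.01618333 233.67444641]
scene [359 192  19  25 350] [367.36571429 203.98571429]
side [211 103  19  28 437] [220.51716247 116.38443936]
```

The pin stands in the hole: knob triangulates to z≈234, expected 235. Now the crank, watching the knob in the scene camera at each step.

```bash
cat >> h.py <<'E'
def knob():
    im=manip.get_image("scene");h=cv2.cvtColor(im,cv2.COLOR_RGB2HSV);mm=cv2.inRange(h,(20,110,40),(36,255,255))
    _,_,st,ce=cv2.connectedComponentsWithStats(mm);i=1+np.argmax(st[1:,4]);return st[i],ce[i]
psi=-0.042; e=np.array([np.cos(psi),np.sin(psi)]); u=np.array([-np.sin(psi),np.cos(psi)])
M=np.array([547.2,75.6]); G=M-115*u
def arc(t): return np.array([*(G+80*np.sin(t)*e),100+80*np.cos(t)+3])
E
python3 - <<'E'
from h import *
t=-0.98; p=arc(t); print(p)
b,_=best([p[0],p[1],330],psi)
manip.goto([p[0],p[1],330],down(b))
print(manip.move_straight(p,v=130,until_force=8),manip.read_tool_pos())
manip.close(10); print("w",manip.read_gripper_width()*92,manip.read_ft_force(),manip.read_clock())
s0,c0=knob(); print(c0)
while t<0.9:
    t+=0.08
    hit=manip.move_straight(arc(t),v=45,until_force=9)
    s,c=knob(); print(round(t,2),hit,np.round(c,1),s[4],np.round(manip.read_ft_force(),1),round(manip.read_clock(),1))
    if hit or c[1]-c0[1]>5 : break
E
```

```text
[475.99022154 -36.50893407 147.56180374]
False [476.4472524  -36.52686429 148.14074171]
w 21.69494293961083 [-4.90763426 -0.57674802  2.07457946] 18.3417
[367.05571848 203.88856305]
-0.9 False [370.8 199.3] 351 [-8.9 -1.4  6. ] 18.7
-0.82 False [370.8 199.3] 350 [-11.4   0.2   9.8] 19.1
-0.74 False [370.8 199.2] 348 [-16.    0.3  14.1] 19.4
-0.66 False [370.9 199.3] 347 [-20.2   0.7  17.1] 19.8
-0.58 False [370.9 199.2] 347 [-15.4   0.5  15.9] 20.1
-0.5 False [370.8 199.4] 346 [-9.6  0.8 13.5] 20.4
-0.42 False [370.7 199.7] 348 [-5.5  0.5 10.2] 20.8
-0.34 False [370.5 200.1] 343 [-4.1 -0.3  6.1] 21.1
-0.26 False [364.7 213.5] 316 [-2.4 -0.1  6.5] 21.5
```

Run:
```python
from h import *
print(manip.read_tool_pos(), [proj("scene",[*M,z])[0].round(1) for z in (235,205,175)])
s,c=knob();print(c)
manip.wait(.2); s,c=knob();print(c, manip.read_ft_force())
manip.release(); p=np.array(manip.read_tool_pos())
manip.move_straight([p[0],p[1],330],v=150)
ims=[];r=[]
for n in ["scene","side"]:
    im=manip.get_image(n);q=proj(n,[*M,190])[0].astype(int);ims.append(cv2.resize(im[q[1]-60:q[1]+60,q[0]-50:q[0]+50],None,fx=4,fy=4))
    h=cv2.cvtColor(im,cv2.COLOR_RGB2HSV);mm=cv2.inRange(h,(20,110,40),(36,255,255));_,_,st,ce=cv2.connectedComponentsWithStats(mm);i=1+np.argmax(st[1:,4]);print(n,st[i],ce[i]);r.append(ray(n,ce[i]))
save(np.hstack(ims),"drop.png");print(tri(r),manip.read_clock())
```

```text
[522.50995429 -38.52442492 181.03173739] [array([368. , 203.3]), array([365.7, 211.9]), array([363.5, 220. ])]
[365.21118012 212.8136646 ]
[365.21118012 212.8136646 ] [-2.10912438 -0.37711151  5.48781687]
scene [358 201  18  24 322] [365.77639752 212.00931677]
side [211 118  19  27 414] [220.12801932 130.98067633]
[544.51294698  75.13055381 201.20251063] 24.125
```

View pics/drop.png

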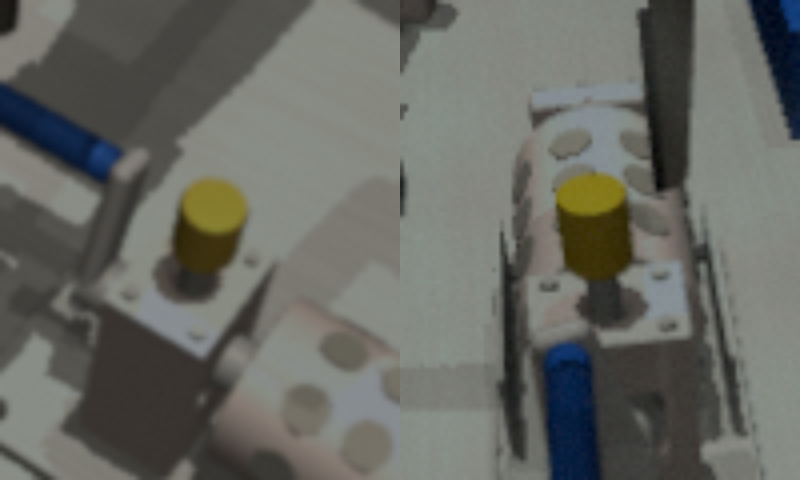

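The pin has dropped (knob z≈202, shank still showing). Push home with closed fingertips.

Run:
```python
from h import *
a=psi; b,_=best([*M,300],a)
manip.goto([*M,330],down(b)); manip.close(20)
manip.move_straight([*M,256],v=150)
hit=manip.move_straight([*M,214],v=25,until_force=28)
print(hit,manip.read_tool_pos(),manip.read_ft_force(),manip.read_clock()); manip.wait(.3); print(manip.read_tool_pos(),manip.read_ft_force())
s,c=knob();print(c,proj("scene",[*M,175]))
```

```text
True [547.98982356  75.68275992 217.4215508 ] [-1.73721152  0.14101662  5.18135882] 28.15
[547.99437942  75.70176437 217.41726188] [-1.89069741 -0.26603067  6.31213898]
[366.31896552 223.99137931] [[363.54893495 220.04726956]]
```

Run:
```python
from h import *
manip.move_straight([*M,340],v=150); manip.wait(.3)
ims=[];r=[]
for n in ["scene","side"]:
    im=manip.get_image(n);q=proj(n,[*M,170])[0].astype(int);ims.append(cv2.resize(im[q[1]-60:q[1]+60,q[0]-50:q[0]+50],None,fx=4,fy=4))
    h=cv2.cvtColor(im,cv2.COLOR_RGB2HSV);mm=cv2.inRange(h,(20,110,40),(36,255,255));_,_,st,ce=cv2.connectedComponentsWithStats(mm);i=1+np.argmax(st[1:,4]);print(n,st[i],ce[i],proj(n,[*M,175]));r.append(ray(n,ce[i]))
save(np.hstack(ims),"home.png");print(tri(r),manip.read_clock())
```

```text
scene [355 209  18  23 312] [363.71153846 219.66987179] [[363.54893495 220.04726956]]
side [213 130  19  26 383] [222.16449086 142.11749347] [[223.031113   141.73248613]]
[545.59989828  75.36010304 174.38031268] 29.8667
```

View pics/home.png

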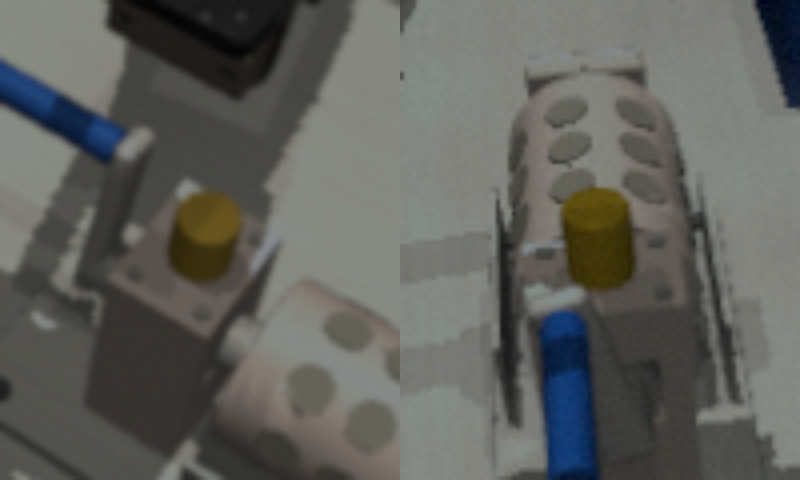

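The knob sits on the block with no shank showing (z≈174.4, expected 175), upright and centred, and the gripper is clear.

```bash
python3 -c "from plant import manip;print(manip.hand_in(),manip.read_clock())"
```

```text
the job is handed in; nothing more can be done
the job is handed in; nothing more can be done
```

The job is handed in: the locking pin is through the shaft and fully home, its knob down on the block in the last camera check before hand-in (clock about 30 s of the 72 s allowed), but hand-in returned no pass/fail result.

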